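# Third hand for the water outlet

### The arm

A 6-joint arm with a two-finger parallel gripper is mounted at the origin on the work surface. World frame = base frame: x ahead of the robot, y to its left, z up, the work surface at z = 0. Lengths are in m, angles in rad, forces in N, time in s.
With the tool pointing down it reaches from about 0.35 to 1 m from the base axis. Payload 7.1 kg.
Tool frame: the origin (TCP) lies between the finger pads; the fingertips stand 22 mm ahead of it and the grasp point (between the pads) lies 3 mm ahead of it; x points along the fingers, y is the direction in which the jaws open and shut, and the axes are right-handed (so a half turn about x gives the same grasp; the last joint's range is limited). The gripper opens to 85 mm and grips with 20 to 120 N. Pads are 22 mm wide; open, the fingers measure 114 mm over their backs; the gripper's body (76 mm by 85 mm) begins 54 mm behind the grasp point. The pads swing forward as they close: fully open they stand 13 mm farther back than shut.
Start: joints at [-1.204, 0.423, 1.63, -0, 1.089, -0.019], TCP at [0.235, -0.579, 0.253] pointing down, gripper open.
Joint ranges: [-3, 3], [-0.9, 2.11], [0.09, 2.58], [-1.31, 4.45], [0.11, 2.69], [-2.54, 2.54]. Speed limits (rad/s): [2.39, 2.39, 3.01, 3.14, 3.14, 3.14].

### API

Orientations are given as a rotation vector (axis times angle).
In Python, from rig import manip gives the robot as it stands. The module is installed in compiled form; this text tells all that it offers. Calls block until the motion is done:
- manip.move_to(position, orientation): joint-space move of the TCP to a pose.
- manip.servo_line(position, orientation=None, rate=0.15): straight line of the TCP; orientation=None keeps the orientation; rate is the mean speed in m/s.
- manip.set_joints(angles): joint-space move.
- manip.command_gripper(opening, f_grip=None): finger opening in m; f_grip is the grip in N (None keeps the last); returns when the fingers have stopped.
- manip.hold(seconds).
- manip.solve_ik(position, orientation): joint angles nearest the present ones, or None.
- manip.camera(name): name is "scene" or "top"; returns a dict with "image" (420x560x3 uint8, red, green, blue), "fx", "fy", "cx", "cy" (pixels), "cam_to_world" (4x4, takes a point from camera to world coordinates). Camera axes: x right, y down, z forward; pixel columns grow to the right and rows downward; lengths in m; the calibration is good to about 2 mm. A picture is of the moment at which its call begins. There is no depth.
A pose or a line that the arm cannot do raises manip.IKError and nothing moves.
- manip.sign_off(): hands the job in, once; it reports no verdict.
Readings, each from a call of its own:
- manip.get_time(): time.
- manip.get_joint_positions(): joint angles.
- manip.get_joint_vel(): joint speeds.
- manip.get_tau(): joint torques, N m.
- manip.get_position(): TCP position.
- manip.get_ee_rot(): TCP orientation.
- manip.get_contact_force(): force on the tool from outside, world axes, zero at the start.
- manip.get_torque(): the same for the moment, N m.
- manip.get_width(): finger opening in m.
Only numpy, scipy, OpenCV 4.12 (cv2) and the standard library are available. Lean on these libraries where they do the work, as an engineer would, in place of code of your own. Each camera call takes 0.05 s, during which the arm holds its last target. There are 200 camera calls.

### The job

Lift the loose dust cap off the thermostat housing in the vice and lay it in the steel parts tray. Then take the aluminium water outlet by its neck, fit it on the housing with its two bolt ears over the housing's ears (either way round), and press it straight down against the thermostat spring until it sits fully home. Keep holding it there with a steady push of about 15 N, never leaning on it hard, so that I can start the bolts: finish while you are still gripping and pressing, and leave everything else on the bench where it is.

Things in the scene. Friction and masses are not known exactly. Their poses are not given: they have to be found in the camera images.
- seat (a point): Open top of the aluminium thermostat housing clamped in the vice. Point: centre of its level flange face, 118 mm above the bench; z up, y from bolt ear to bolt ear. The flange is 60 mm round with two ears 26 mm across, their tapped holes 40 mm either side along y; bore 42 mm across, with the sprung thermostat in it. A 30 mm hose stub points to +x, 26 mm below the face.
- vice: Blue drill vice, fixed to the bench, which holds the housing upright. Origin on the bench, 118 mm below seat, same axes. Jaws 104 mm wide (y), their tops 73 mm above the bench; feet 150 mm wide; it reaches 105 mm to -x and, with spindle and 100 mm T-handle (55 mm high), 205 mm to +x.
- thermostat (a joint): How far (m) the thermostat's brass crown, 24 mm across, is pushed down: 0 = free, 5 mm above the flange face; 0.012 = the outlet is fully home, metal on metal. Its spring pushes up with 3 N at 0 and 0.5 N more per mm, so with 9 N at home.
- outlet_neck (a point): Water outlet, loose aluminium casting, 66 mm high, about 0.2 kg, upright on the bench. From below: round pilot 7 mm high, tapered from 29 to 37 mm across (2.5 mm play in the bore); flange 8 mm thick, 60 mm round, 106 mm over its two like ears; cone; from 24 mm up a straight neck 32 mm across. Point: on the neck's axis, 44 mm above the pilot's foot, 37 mm above the flange's under face; z up, y ear to ear.
- outlet_foot (a point): The centre of the lower face of the outlet's pilot, 44 mm below outlet_neck, same axes. With the outlet fully home it lies 7 mm below seat.
- cap_center (a point): The loose black plastic dust cap, an upside-down cup 56 mm across (61 mm at its thin rim) and 38 mm high, 30 g, that rests on the housing's flange over the opening and over the thermostat crown. The point is its centre, 19 mm above its rim; z up.
- parts_tray_in (a point): The stainless steel parts tray, 200 x 140 mm and 28 mm high with 3 mm walls, empty, loose on the bench. The point is the centre of its inner floor, 3 mm above the bench; x along its long side, z up.
- wax_tin: Flat round aluminium wax tin, 91 mm across, 33 mm high; the origin is the centre of its underside. A bystander: leave it where it is.
- tape_roll: Roll of masking tape lying flat, 96 mm across, 24 mm high; the origin is the centre of its underside. A bystander: leave it where it is.
- bolt_0: Flanged bolt that stands on its head, 21 mm across, 34 mm high; the origin is the centre of its underside. A bystander: leave it where it is.
- bolt_1: The second such bolt, 25 to 42 mm from the first. A bystander: leave it where it is.
- wrench: Steel combination wrench lying flat, 180 mm long, 8 mm thick; the origin is its middle, x along it. A bystander: leave it where it is.
- spray_can: White and grey spray can, 65 mm across, 187 mm high; the origin is the centre of its underside. A bystander: leave it where it is.
- screwdriver: Screwdriver with a black handle, 200 mm long, 26 mm thick; the origin is below its middle, x along it. A bystander: leave it where it is.
- grease_jar: White plastic jar with a steel lid, 80 mm across, 75 mm high; the origin is the centre of its underside. A bystander: leave it where it is.
There are look-alikes about, which are no part of the job. What is meant by the part that bears cap_center is not orange or red, and is the larger of those in its own colour.

How it is judged:
By the outcome, as a careful person would: the job done as asked, in the order asked, and still so for the second after the job is handed in, while the arm keeps its last pose, push and grip.
It also fails if it takes over 72 s, if anything falls off the work surface, if the arm or the gripper's body presses on something with over 40 N, if the wrist force passes 120 N, or if a joint passes its speed limit or range.

## Working session

There is one attempt and no reset: what is moved stays moved. The work goes in short steps, each a Python script; the robot and the scene stay as the last script left them, time stands still between calls to the robot, and variables do not carry over. Pictures are saved under pics/ and viewed, about 8 in all and at most 12, crops included, and the job is handed in when it is done.

```bash
mkdir -p pics; cat > h.py <<'E'
import numpy as np, cv2
from rig import manip
from scipy.spatial.transform import Rotation as R
def shot(name,fn=None):
    c=manip.camera(name)
    if fn: cv2.imwrite('pics/'+fn,c['image'][:,:,::-1])
    return c
def ray(c,u,v):
    T=np.array(c['cam_to_world']); d=T[:3,:3]@[(u-c['cx'])/c['fx'],(v-c['cy'])/c['fy'],1]
    return T[:3,3],d
def onz(c,u,v,z):
    o,d=ray(c,u,v); return o+d*(z-o[2])/d[2]
def proj(c,p):
    T=np.array(c['cam_to_world']); q=T[:3,:3].T@(np.array(p)-T[:3,3]); return np.array([c['fx']*q[0]/q[2]+c['cx'],c['fy']*q[1]/q[2]+c['cy']])
def down(yaw):  # tool x down, jaw axis y at yaw in world
    y=np.array([np.cos(yaw),np.sin(yaw),0]); x=np.array([0,0,-1.]); 
    return R.from_matrix(np.c_[x,y,np.cross(x,y)]).as_rotvec()
E
python3 - <<'E'
from h import *
import pickle
d={}
for n in('scene','top'):
    c=shot(n); d[n]=c; cv2.imwrite(f'pics/{n}0.png',cv2.resize(c['image'][:,:,::-1],(784,588),interpolation=cv2.INTER_CUBIC))
    print(n,c['fx'],c['cx'],c['cy'],np.round(c['cam_to_world'],3).tolist())
pickle.dump(d,open('d0.pkl','wb'))
print(manip.get_ee_rot(),manip.get_time(),manip.get_contact_force())
E
```

```text
scene 475.04781008465477 271.0139432928445 211.26950156812939 [[-0.349, 0.769, -0.535, 1.307], [0.937, 0.279, -0.21, 0.276], [-0.012, -0.575, -0.818, 1.289], [0.0, 0.0, 0.0, 1.0]]
top 412.3788277264547 279.5067599006331 206.37737958051508 [[-0.015, -0.999, 0.036, 0.471], [-1.0, 0.015, 0.026, -0.035], [-0.026, -0.035, -0.999, 1.506], [0.0, 0.0, 0.0, 1.0]]
[ 2.01043764  0.39411597 -2.01087467] 0.1 [-0.04855961 -0.3181249   0.31890436]
```

View pics/scene0.png

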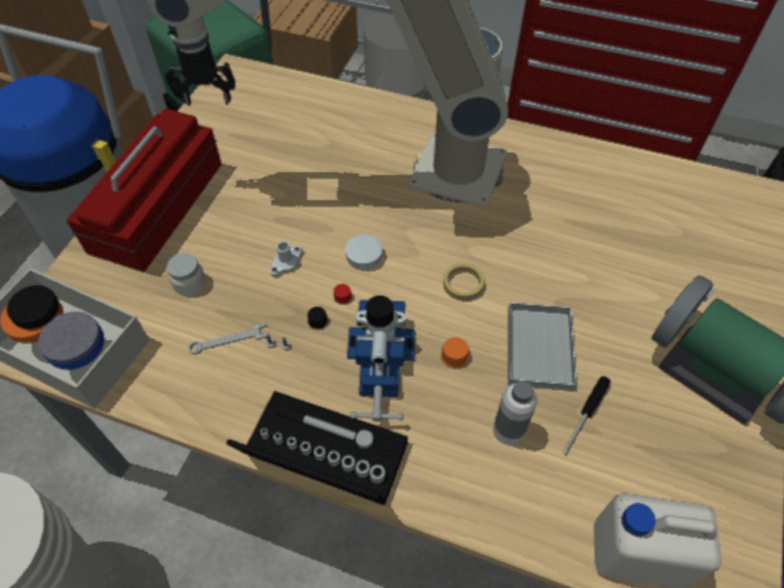

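View pics/top0.png

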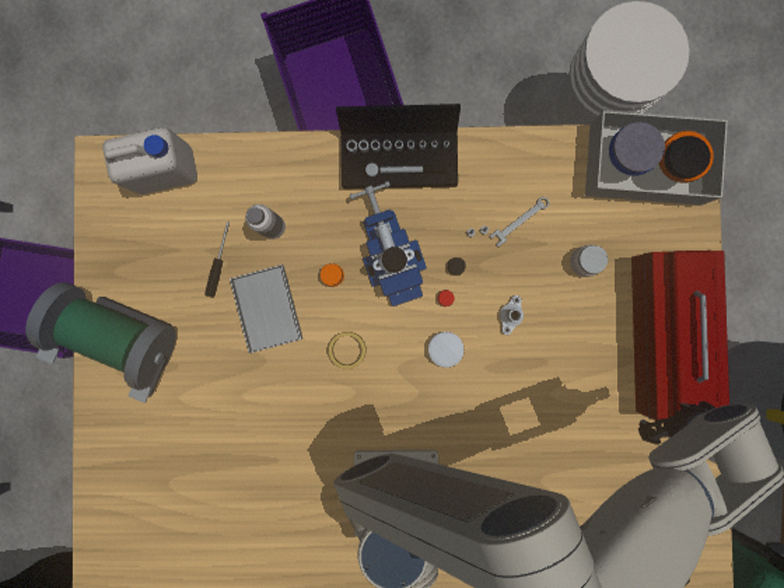

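The scene view shows a black cap on the housing at (380,312), a small loose black cap at (317,318), a red one at (342,293), an orange one at (455,352), and the outlet at (286,258). The top view shows the cap at (394,260), small black at (456,266), outlet at (511,316) and tray at (266,308). The cap meant is the larger black one, which sits on the housing. I'll confirm that in one composite crop.

```bash
python3 - <<'E'
from h import *
import pickle
d=pickle.load(open('d0.pkl','rb'))
def crop(n,u,v):
    im=d[n]['image'][:,:,::-1]; u,v=int(u),int(v)
    return cv2.resize(im[v-30:v+30,u-40:u+40],(400,300),interpolation=cv2.INTER_CUBIC)
print('origins: top house',(281-40,186-30),'top outlet',(365-40,226-30),'scene house',(271-40,228-30),'scene outlet',(204-40,184-30))
cv2.imwrite('pics/crop1.png',np.vstack([np.hstack([crop('top',281,186),crop('top',365,226)]),np.hstack([crop('scene',271,228),crop('scene',204,184)])]))
for n,(u,v) in (('top',(281,186)),('top',(326,190)),('scene',(271,223)),('scene',(226,227))):
    c=d[n]; hsv=cv2.cvtColor(c['image'],cv2.COLOR_RGB2HSV); g=c['image'].max(2)
    m=(g<62).astype(np.uint8)
    k,l,s,ce=cv2.connectedComponentsWithStats(m)
    i=l[v,u]; print(n,s[i],ce[i])
    print(onz(c,*ce[i],.156))
E
```

```text
origins: top house (241, 156) top outlet (325, 196) scene house (231, 198) scene outlet (164, 154)
top [273 176  17  18 236] [281.02966102 184.83050847]
[ 0.58967233 -0.00581465  0.156     ]
top [320 184  12  12  54] [324.81481481 189.55555556]
[ 0.57175664 -0.14886234  0.156     ]
scene [262 211  19  23 371] [270.96495957 222.42318059]
[ 0.60304146 -0.00089813  0.156     ]
scene [220 219  14  16 175] [226.29142857 226.99428571]
[ 0.66118104 -0.1152147   0.156     ]
```

View pics/crop1.png

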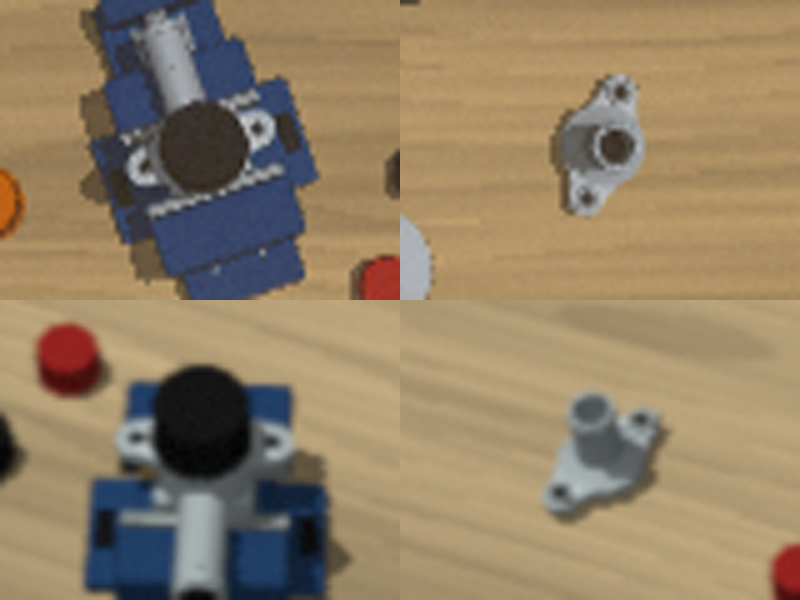

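The black cap on the housing is clearly larger than the loose one, so it is the cap meant. Next I'll get the poses from the ear holes, rims and tray in both views.

```bash
python3 - <<'E'
from h import *
import pickle
d=pickle.load(open('d0.pkl','rb'))
O={'th':(241,156),'to':(325,196),'sh':(231,198),'so':(164,154)}
def P(k,x,y,z):
    n={'t':'top','s':'scene'}[k[0]]; o=O[k]
    return onz(d[n],o[0]+(x+.5)/5-.5,o[1]+(y+.5)/5-.5,z)
def rep(n,a,b):
    v=b-a; print(n,'mid',np.round((a+b)/2,4)[:2],'len',round(np.linalg.norm(v),4),'ang',round(np.degrees(np.arctan2(v[1],v[0])),1))
rep('house top',P('th',260,129,.118),P('th',143,167,.118))
rep('house scn',P('sh',136,138,.118),P('sh',272,141,.118))
rep('out top',P('to',222,90,.015),P('to',185,199,.015))
rep('out scn',P('so',242,120,.015),P('so',160,193,.015))
print('neck',P('to',217,147,.066),P('so',192,112,.066))
print('cap',P('th',203,147,.156),P('sh',204,104,.156))
# mask-based: outlet bright-grey silhouette, top view; cap; tray
for n,(u,v) in (('top',(190,220)),('scene',(387,247))):
    c=d[n]; im=c['image']; hsv=cv2.cvtColor(im,cv2.COLOR_RGB2HSV)
    m=(hsv[...,1]<55).astype(np.uint8)
    k,l,s,ce=cv2.connectedComponentsWithStats(m,connectivity=4); i=l[v,u]
    cn=max(cv2.findContours((l==i).astype(np.uint8),cv2.RETR_EXTERNAL,cv2.CHAIN_APPROX_NONE)[0],key=cv2.contourArea)
    q=cv2.boxPoints(cv2.minAreaRect(cn)) if n=='top' else cv2.approxPolyDP(cn,8,True)[:,0]
    w=np.array([onz(c,*p,.028) for p in q]); print(n,s[i],q.round(1).tolist(),w.round(3)[:,:2].tolist(),w.mean(0).round(3))
E
```

```text
house top mid [ 0.5918 -0.0045] len 0.083 ang 107.1
house scn mid [ 0.5892 -0.0052] len 0.0803 ang 108.4
out top mid [ 0.4541 -0.3036] len 0.0828 ang 160.1
out scn mid [ 0.4487 -0.3048] len 0.081 ang -18.6
neck [ 0.45280344 -0.30365506  0.066     ] [ 0.45130717 -0.3033801   0.066     ]
cap [ 0.58910525 -0.00636561  0.156     ] [ 0.58954075 -0.00458418  0.156     ]
top [ 164  189   52   63 2185] [[163.3000030517578, 198.6999969482422], [201.8000030517578, 188.5], [215.89999389648438, 241.89999389648438], [177.3000030517578, 252.0]] [[0.558, 0.424], [0.592, 0.283], [0.4, 0.234], [0.365, 0.374]] [0.479 0.329 0.028]
scene [ 352  216   60  102 3772] [[407, 219], [364, 216], [357, 315], [372, 314], [381, 276], [410, 277]] [[0.363, 0.372], [0.398, 0.24], [0.734, 0.304], [0.716, 0.342], [0.591, 0.339], [0.565, 0.42]] [0.561 0.336 0.028]
```

```bash
cat >> h.py <<'E'
def best(pos,yaw):
    c=[]
    for k in(0,np.pi):
        q=manip.solve_ik(pos,down(yaw+k))
        if q is not None: c.append((abs(q[5]),yaw+k,q))
    c.sort(key=lambda t:t[0]); return c[0][1:] 
rad=np.radians
SEAT=np.array([.590,-.005]); CAPY=rad(17.8)
E
python3 - <<'E'
from h import *
p=[*SEAT,.26]; y,q=best(p,CAPY); print(np.degrees(y),np.round(q,2))
manip.move_to(p,down(y))
manip.servo_line([*SEAT,.146],rate=.1)
print(manip.get_contact_force(),manip.get_position(),manip.get_time())
manip.command_gripper(.045,f_grip=25)
print(manip.get_width(),manip.get_contact_force())
manip.servo_line([*SEAT,.26],rate=.12)
print(manip.get_width(),manip.get_contact_force(),manip.get_time())
t=[.460,.324]; y,q=best([*t,.2],rad(14.3)); print(np.degrees(y),np.round(q,2))
manip.move_to([*t,.2],down(y))
c=shot('scene'); cv2.imwrite('pics/lift.png',cv2.resize(c['image'][100:320,150:450,::-1],(750,550),interpolation=cv2.INTER_CUBIC))
print(manip.get_time())
E
```

```text
17.8 [-0.03  0.36  1.7  -0.    1.07 -0.34]
[ 1.08664524  0.27549562 -0.38337251] [ 0.59050652 -0.00500343  0.14667419] 3.7917
0.05502319391314301 [-1.02316389 -0.52098055  6.22459724]
0.055023797821854896 [ 0.39038627 -0.2490204  -1.32027196] 5.2833
14.3 [0.59 0.4  1.81 0.   0.93 0.34]
6.6833
```

View pics/lift.png

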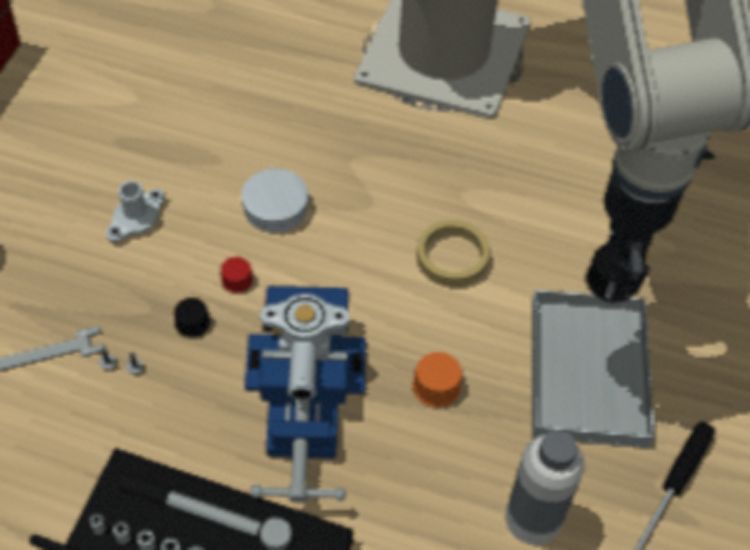

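The cap is held over the tray and the housing is open, with its brass crown at (306,313). Next I'll place the cap, then refine the seat from both views.

```bash
python3 - <<'E'
from h import *
import pickle
t=[.460,.324]
manip.servo_line([*t,.06],rate=.15)
manip.servo_line([*t,.032],rate=.05)
print(manip.get_contact_force(),manip.get_position())
manip.command_gripper(.078); print(manip.get_width())
manip.servo_line([*t,.16],rate=.15)
O=np.array([.452,-.3037]); ya,_=best([*O,.2],rad(70.5)); yb,_=best([*O,.2],rad(160.5))
for y0 in (70.5,160.5):
    y,q=best([*O,.2],rad(y0)); q2=manip.solve_ik([*SEAT,.25],down(y-rad(52.7))); print(np.degrees(y),np.round(q,2),None if q2 is None else np.round(q2,2))
d={n:shot(n) for n in('scene','top')}; pickle.dump(d,open('d1.pkl','wb'))
def cr(n,u,v,w=40,h=30): return cv2.resize(d[n]['image'][v-h:v+h,u-w:u+w,::-1],(400,300),interpolation=cv2.INTER_CUBIC)
cv2.imwrite('pics/c2.png',np.vstack([np.hstack([cr('top',281,186),cr('scene',271,228)]),np.hstack([cr('top',190,220,80,60),cr('scene',385,230,80,60)])]))
print(manip.get_time())
E
```

```text
[-0.65485957 -0.96692571  5.19323667] [0.45950839 0.32368152 0.03170921]
0.07818894624965023
250.5 [-0.61  0.38  1.85 -0.    0.92  1.3 ] None
340.5 [-0.61  0.38  1.85 -0.    0.92 -0.27] [-0.03  0.38  1.71 -0.    1.05  1.23]
9.9333
```

View pics/c2.png

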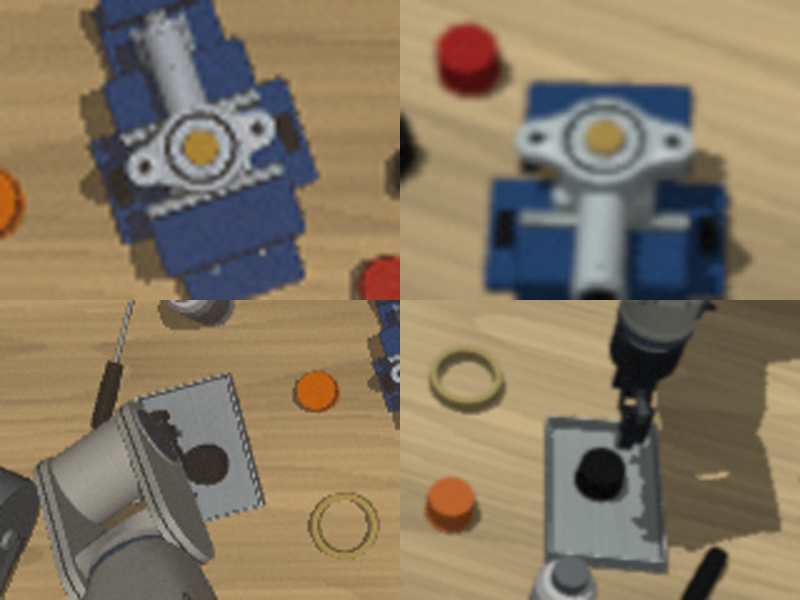

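The cap lies in the tray. I'll refine the seat by the crown centroid and ear holes, then pick the outlet.

```bash
python3 - <<'E'
from h import *
import pickle
d=pickle.load(open('d1.pkl','rb'))
for n,(u,v),H in(('top',(281,186),[(258,128),(145,167)]),('scene',(271,228),[(138,138),(273,141)])):
    c=d[n]; im=c['image'][v-30:v+30,u-40:u+40]; hsv=cv2.cvtColor(im,cv2.COLOR_RGB2HSV)
    m=((hsv[...,1]>100)&(abs(hsv[...,0].astype(int)-20)<8)).astype(np.uint8)
    k,l,s,ce=cv2.connectedComponentsWithStats(m)
    i=min(range(1,k),key=lambda i:np.hypot(*(ce[i]-([40,29] if n=='top' else [41,28]))))
    print(n,s[i],onz(c,*(ce[i]+[u-40,v-30]),.123))
    a,b=[onz(c,u-40+(x+.5)/5-.5,v-30+(y+.5)/5-.5,.118) for x,y in H]; w=b-a
    print((a+b)/2,np.linalg.norm(w),np.degrees(np.arctan2(w[1],w[0])))
O=np.array([.452,-.3037]); y=rad(340.6)
manip.command_gripper(.085)
manip.move_to([*O,.16],down(y))
manip.servo_line([*O,.051],rate=.1)
print(manip.get_contact_force(),manip.get_position())
manip.command_gripper(.02,f_grip=70)
print(manip.get_width(),manip.get_contact_force())
manip.servo_line([*O,.20],rate=.12); manip.hold(.3)
print(manip.get_width(),manip.get_contact_force(),manip.get_time())
E
```

```text
top [37 26  7  7 37] [ 0.5921156 -0.0044595  0.123    ]
[ 0.59211712 -0.00453934  0.118     ] 0.08066912733425737 108.12718459932411
scene [38 24  6  6 31] [ 0.59017473 -0.00470005  0.123     ]
[ 0.58891065 -0.00438512  0.118     ] 0.0796962588612682 108.42111088783003
[-0.35973082 -0.80630463 -0.64580487] [ 0.45238817 -0.30396269  0.05155756]
0.03040210832098308 [-1.49848336  0.27241431  5.42345496]
0.030610156576566742 [ 0.2983944   0.09653216 -1.82798567] 15.8917
```

```bash
python3 - <<'E'
from h import *
S=[.591,-.0045]; y=rad(288.1)
manip.move_to([*S,.24],down(y))
manip.servo_line([*S,.195],rate=.1); manip.hold(.2)
d={n:shot(n) for n in('scene','top')}
import pickle; pickle.dump(d,open('d2.pkl','wb'))
def cr(n,u,v,w=40,h=30): return cv2.resize(d[n]['image'][v-h:v+h,u-w:u+w,::-1],(400,300),interpolation=cv2.INTER_CUBIC)
cv2.imwrite('pics/c3.png',np.hstack([cr('top',281,186),cr('scene',271,218)]))
print(manip.get_position(),manip.get_contact_force(),manip.get_time())
E
```

```text
[ 0.59132055 -0.00447312  0.19560189] [-0.19475467 -0.52012233 -1.70961561] 18.1333
```

View pics/c3.png

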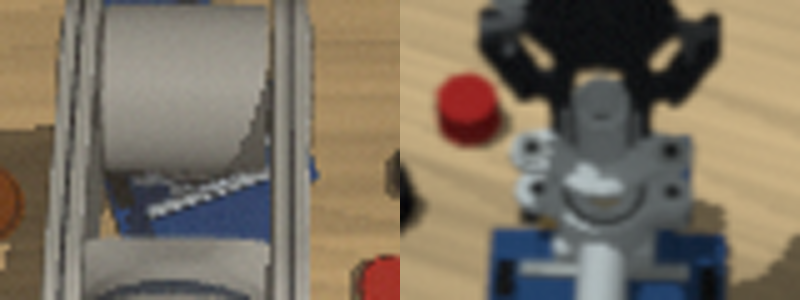

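The outlet's ear holes are at (537,152) and (670,150), above the housing's at (538,188) and (673,191). I'll compare them numerically in the same camera, which cancels calibration bias.

```bash
python3 - <<'E'
from h import *
import pickle
c=pickle.load(open('d2.pkl','rb'))['scene']
for H,z in(([(137,152),(270,150)],.159),([(138,188),(273,191)],.118)):
    a,b=[onz(c,271-40+(x+.5)/5-.5,218-30+(y+.5)/5-.5,z) for x,y in H]; w=b-a
    print((a+b)/2,np.linalg.norm(w),np.degrees(np.arctan2(w[1],w[0])))
E
```

```text
[ 0.58958379 -0.00484299  0.159     ] 0.07658177799895377 110.9704135977522
[ 0.58891065 -0.00438512  0.118     ] 0.0796962588612682 108.42111088783003
```

```bash
python3 - <<'E'
from h import *
import pickle
c=pickle.load(open('d2.pkl','rb'))['scene']
g=c['image'].astype(float).mean(2)
def dark(x,y):
    u,v=231+(x+.5)/5-.5,188+(y+.5)/5-.5
    for _ in range(3):
        U,V=np.meshgrid(np.arange(round(u)-2,round(u)+3),np.arange(round(v)-2,round(v)+3))
        p=g[V,U]; w=np.clip(np.percentile(p,55)-p,0,None)*np.exp(-((U-u)**2+(V-v)**2)/4); u,v=(w*U).sum()/w.sum(),(w*V).sum()/w.sum()
    return u,v
for H,z in(([(137,152),(270,150)],.159),([(138,188),(273,191)],.118)):
    q=[dark(*h) for h in H]; a,b=[onz(c,*p,z) for p in q]; w=b-a
    print(np.round(q,2).tolist(),(a+b)/2,np.linalg.norm(w),np.degrees(np.arctan2(w[1],w[0])))
E
```

```text
[[256.92, 216.99], [284.7, 217.71]] [ 0.58860731 -0.00675358  0.159     ] 0.0800834057449762 108.1411201799283
[[258.47, 225.27], [284.97, 225.88]] [ 0.58913954 -0.00423209  0.118     ] 0.07821552940056306 108.35424058500587
```

Yaw agrees within 1° and the position within about 2 mm, which the taper covers. I'll shift y by +1 mm and do a guarded descent.

```bash
python3 - <<'E'
from h import *
S=[.591,-.0035]
z=.195
manip.servo_line([*S,.178],rate=.08)
z=.178
while z>.1585:
    z-=.001
    manip.servo_line([*S,z],rate=.03)
    f=manip.get_contact_force(); p=manip.get_position()
    print(round(z,4),np.round(p,4),np.round(f,1),np.round(manip.get_torque(),2))
    if f[2]>11 or np.hypot(f[0],f[1])>8: break
print(manip.get_time(),manip.get_width())
E
```

```text
0.177 [ 0.5911 -0.0035  0.1771] [ 0.  -0.6 -1.6] [ 0.02  0.04 -0.04]
0.176 [ 0.591  -0.0035  0.1761] [-0.6 -0.1 -0.8] [ 0.03 -0.01 -0.  ]
0.175 [ 0.591  -0.0035  0.1749] [ 0.1 -0.3 -1.9] [ 0.05 -0.02 -0.01]
0.174 [ 0.5912 -0.0035  0.1743] [-0.8  0.1  1.1] [0.02 0.05 0.01]
0.173 [ 0.5912 -0.0035  0.1731] [ 0.1 -1.   2.1] [0.01 0.04 0.02]
0.172 [ 0.5911 -0.0035  0.1721] [ 0.2 -0.9  2.2] [0.02 0.08 0.02]
0.171 [ 0.5911 -0.0035  0.1711] [ 0.2 -0.2  2.2] [ 0.07  0.01 -0.  ]
0.17 [ 0.5911 -0.0035  0.17  ] [1.  0.4 2.9] [ 0.05 -0.01  0.03]
0.169 [ 0.5911 -0.0035  0.1691] [0.3 0.4 3.4] [ 0.03 -0.05 -0.04]
0.168 [ 0.5911 -0.0035  0.1681] [0.4 0.9 3.9] [ 0.02 -0.02 -0.07]
0.167 [ 0.5911 -0.0035  0.167 ] [0.4 0.4 4.9] [ 0.05 -0.09 -0.02]
0.166 [ 0.5911 -0.0035  0.1661] [ 0.1 -0.8  5. ] [ 0.02 -0.04  0.03]
0.165 [ 0.5911 -0.0035  0.1652] [-0.2 -0.5  5.7] [-0.01 -0.01 -0.02]
0.164 [ 0.5912 -0.0035  0.1642] [-0.5 -0.2  6. ] [0.07 0.07 0.02]
0.163 [ 0.5912 -0.0035  0.1633] [-0.6  0.   6.9] [ 0.03  0.01 -0.01]
0.162 [ 0.5912 -0.0036  0.1627] [-0.4 -1.1 10.4] [ 0.09  0.22 -0.02]
0.161 [ 0.5913 -0.0036  0.1625] [-3.8 -1.1 16.8] [0.31 0.72 0.08]
22.75 0.03076008487271101
```

```bash
cat >> h.py <<'E'
def avg(n=8):
    a=[]
    for _ in range(n): manip.hold(.05); a.append(np.r_[manip.get_contact_force(),manip.get_torque()])
    return np.mean(a,0),np.std(a,0)
E
python3 - <<'E'
from h import *
f,s=avg(12); print(f.round(2),s.round(2),manip.get_position(),manip.get_ee_rot(),down(rad(288.1)))
c=shot('scene'); cv2.imwrite('pics/c4.png',cv2.resize(c['image'][188:248,231:311,::-1],(800,600),interpolation=cv2.INTER_CUBIC))
print(manip.get_time())
E
```

```text
[-3.06 -1.16 16.75  0.29  0.73  0.04] [0.51 0.55 0.4  0.03 0.02 0.03] [ 0.59134704 -0.00359595  0.1625441 ] [ 2.05190146  0.32637774 -2.04990729] [ 2.05085254  0.32665799 -2.05085254]
23.4
```

View pics/c4.png

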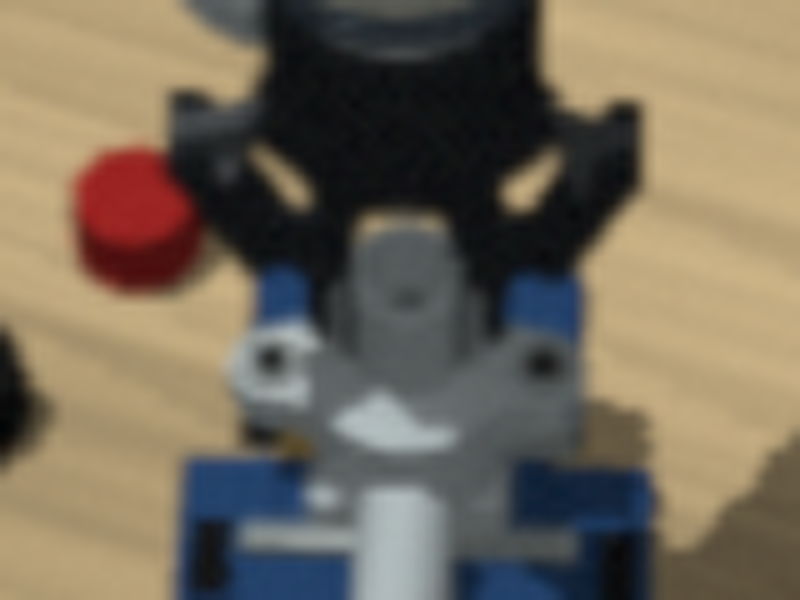

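The ears coincide and the spring travel is about 12 mm. There is a small side load, so I'll ease it and trim the push to 15 N.

```bash
python3 - <<'E'
from h import *
x,y,z=.591,-.0035,.161
for k in range(5):
    f,s=avg(8); print(np.round([x,y,z],5),f.round(2),manip.get_position().round(4))
    if abs(f[2]-15)<.5 and np.hypot(f[0],f[1])<1.2: break
    x+=np.clip(f[0]*1.2e-4,-4e-4,4e-4); y+=np.clip(f[1]*1.2e-4,-4e-4,4e-4); z+=np.clip((f[2]-15)*1.3e-4,-4e-4,4e-4)
    manip.servo_line([x,y,z],rate=.01)
print(manip.get_time())
E
```

```text
[ 0.591  -0.0035  0.161 ] [-3.18 -1.06 16.48  0.27  0.74  0.04] [ 0.5914 -0.0036  0.1625]
[ 0.59062 -0.00363  0.16119] [-1.83 -0.54 14.52  0.32  0.45  0.02] [ 0.5912 -0.0036  0.1626]
[ 0.5904  -0.00369  0.16113] [-1.47  0.02 14.7   0.4   0.4   0.02] [ 0.5912 -0.0036  0.1626]
[ 0.59022 -0.00369  0.16109] [-1.13 -0.26 14.17  0.37  0.31  0.  ] [ 0.5912 -0.0036  0.1626]
[ 0.59009 -0.00372  0.16098] [-1.07e+00  1.30e-01  1.49e+01  4.40e-01  3.20e-01 -1.00e-02] [ 0.5912 -0.0036  0.1626]
26.4
```

The residual moment of about 0.45 Nm suggests that the +y ear carries all the contact load, which would mean a slight tilt. I'll tip the tool in small steps until the load is even.

```bash
python3 - <<'E'
from h import *
p=np.array([.59005,-.0037,.16095]); r0=R.from_rotvec(down(rad(288.1)))
u=np.array([np.cos(rad(18.2)),np.sin(rad(18.2)),0]); e=np.array([-u[1],u[0],0])
a=0
for k in range(7):
    f,s=avg(8); r=R.from_rotvec(manip.get_ee_rot()); xt=r.as_matrix()[:,0]
    print(round(a,4),'F',f[:3].round(2),'Mu',round(f[3:]@u,2),'Me',round(f[3:]@e,2),'pos',manip.get_position().round(5),'tilt mrad e,u',(1e3*xt@e).round(2),(1e3*xt@u).round(2))
    if abs(f[3:]@u)<.12 : break
    a+=.002*np.sign(f[3:]@u); 
    p[2]+=np.clip((f[2]-15)*1e-4,-2e-4,2e-4)
    manip.servo_line(p,(R.from_rotvec(a*u)*r0).as_rotvec(),rate=.01)
print(manip.get_time())
E
```

```text
0 F [-1.06  0.06 14.9 ] Mu 0.49 Me 0.14 pos [ 0.59119 -0.00361  0.16263] tilt mrad e,u -0.53 2.67
0.002 F [-0.28 -0.29 14.33] Mu 0.37 Me 0.15 pos [ 0.59119 -0.00368  0.16255] tilt mrad e,u 1.3 2.67
0.004 F [-0.41 -0.61 13.97] Mu 0.27 Me 0.14 pos [ 0.5912  -0.00376  0.16246] tilt mrad e,u 3.18 2.67
0.006 F [-0.54 -1.   14.38] Mu 0.2 Me 0.16 pos [ 0.59122 -0.00382  0.1624 ] tilt mrad e,u 5.02 2.67
0.008 F [-0.15 -1.02 14.37] Mu 0.1 Me 0.16 pos [ 0.59127 -0.00386  0.16233] tilt mrad e,u 6.93 2.71
29.4
```

Height keeps falling about 40 µm per mrad, so it was pivoting on one ear. I'll continue until it is flush, where the height bottoms out.

```bash
python3 - <<'E'
from h import *
r0=R.from_rotvec(down(rad(288.1))); p=np.array([.59000,-.0039,.1607])
u=np.array([np.cos(rad(18.2)),np.sin(rad(18.2)),0]); e=np.array([-u[1],u[0],0])
a=.008; L=[]
for k in range(9):
    manip.servo_line(p,(R.from_rotvec(a*u)*r0).as_rotvec(),rate=.01)
    f,s=avg(8); xt=R.from_rotvec(manip.get_ee_rot()).as_matrix()[:,0]; q=manip.get_position()
    M=f[3:]-np.cross([0,0,-.2],f[:3]); L.append(q[2])
    print(round(a,4),'F',f[:3].round(2),'Mcorr u,e',round(M@u,2),round(M@e,2),'pos',q.round(5),'tilt',(1e3*xt@e).round(2))
    if M@u<0.05 or (k>1 and L[-1]>min(L)+3e-5): break
    a+=.002
    p+=[np.clip(f[0]*1e-4,-2e-4,2e-4),np.clip(f[1]*1.2e-4,-2e-4,2e-4),np.clip((f[2]-15)*1e-4,-2e-4,2e-4)]
np.save('st.npy',[*p,a]); print(manip.get_time())
E
```

```text
0.008 F [ 0.12 -0.3  14.15] Mcorr u,e 0.3 0.08 pos [ 0.59129 -0.00393  0.16234] tilt 7.11
0.01 F [-0.36 -0.13 14.4 ] Mcorr u,e 0.16 0.06 pos [ 0.59127 -0.00394  0.16228] tilt 9.07
0.012 F [-0.   -0.04 14.63] Mcorr u,e -0.02 0.14 pos [ 0.59132 -0.00395  0.16228] tilt 10.9
31.35
```

It is now flush: the height has stopped falling and the moment is gone. I'll do a final trim and look.

```bash
python3 - <<'E'
from h import *
*p,a=np.load('st.npy'); u=np.array([np.cos(rad(18.2)),np.sin(rad(18.2)),0])
p[2]-=.00007
manip.servo_line(p,(R.from_rotvec((a-.0005)*u)*R.from_rotvec(down(rad(288.1)))).as_rotvec(),rate=.01)
manip.hold(.5); f,s=avg(10); print(f.round(2),s.round(2),manip.get_position(),manip.get_width(),manip.get_time())
c=shot('scene'); cv2.imwrite('pics/fin.png',cv2.resize(c['image'][100:320,120:440,::-1],(800,550),interpolation=cv2.INTER_CUBIC))
E
```

```text
[-6.600e-01 -3.000e-02  1.486e+01  6.000e-02  1.900e-01 -1.000e-02] [0.43 0.39 0.39 0.03 0.03 0.02] [ 0.59131417 -0.00393565  0.16227609] 0.03066845328818233 32.6
```

View pics/fin.png

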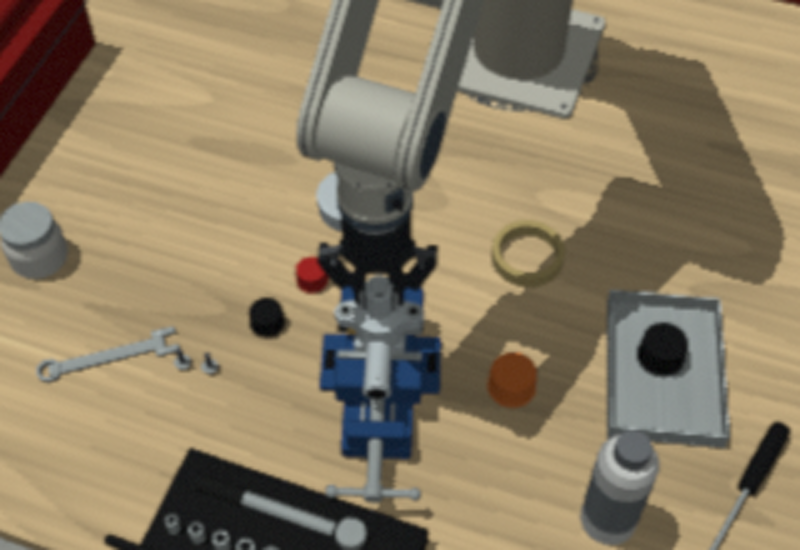

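The cap lies in the tray at (663,348) and the outlet sits on the housing at (380,315). The other things are where they were. Handing in.

```bash
python3 -c "
from rig import manip
manip.sign_off(); print(manip.get_time())"
```

```text
the job is handed in; nothing more can be done
the job is handed in; nothing more can be done
```

The dust cap is in the steel tray, and the water outlet is pressed home on the housing. The arm is still gripping it and pushing at 14.9 ± 0.4 N. I handed in at about 33 s of the 72 s allowed.

- **Cap:** I took the larger black cap, the one on the housing. The final picture shows it lying in the tray.
- **Outlet fit:** The ears coincide in the picture. The spring was pushed down about 12 mm, and then the force rose sharply as metal met metal.
- **Tilt:** At first the outlet rested on one ear only, with a moment of about 0.5 Nm. I tipped the tool by about 11 mrad until the load was even and the outlet stopped sinking, which left less than 0.2 Nm of moment and under 1 N of side load.
- **Bench:** Nothing else looks moved in the final picture; I checked this by eye only. The wax tin is partly hidden behind the gripper.
- **Where checks disagreed:** The two cameras differed by 2–3 mm in x on the housing. My two hole measurements of the outlet above the housing also differed, by up to about 2 mm and 3°. The pilot's taper absorbed this, and side forces during the descent stayed under about 4 N.

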